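# Sanitise the cookie stamps

### The arm

A 7-joint arm with a two-finger parallel gripper is mounted at the origin on the work surface. World frame = base frame: x ahead of the robot, y to its left, z up, the work surface at z = 0. Lengths are in m, angles in rad, forces in N, time in s.
With the tool pointing down it reaches from about 0.4 to 0.9 m from the base axis. Payload 5.5 kg.
Tool frame: the origin (TCP) lies midway between the tips of the shut fingers; the grasp point (between the pads) lies 19 mm behind it (manip.grip_depth is the distance from the TCP to the grasp point, in m); z points along the fingers, x is the direction in which the jaws open and shut, and the axes are right-handed (so a half turn about z gives the same grasp; the last joint's range is limited). The gripper opens to 92 mm and grips with 3 to 60 N. Pads are 19 mm wide; open, the fingers measure 130 mm over their backs; the gripper's body (75 mm by 190 mm) begins 47 mm behind the grasp point.
Start: joints at [-0.975, 0.501, -0.427, 1.55, 0.221, 1.138, -0.21], TCP at [0.212, 0.614, 0.227] pointing down, gripper open.
Joint ranges: [-2.88, 2.88], [-0.31, 2.03], [-1.54, 1.56], [0.2, 2.42], [-1.41, 4.55], [0.19, 2.02], [-2.57, 2.57]. Speed limits (rad/s): [2.57, 2.57, 3.14, 3.14, 3.14, 3.14, 3.14].

### API

Orientations are given as a unit quaternion [x, y, z, w].
In Python, from bench import manip, effector, viewer gives the robot as it stands. Calls block until the motion is done:
- manip.move_pose(position, orientation): joint-space move of the TCP to a pose.
- manip.servo_line(position, ori=None, vel=0.15): straight line of the TCP; ori=None keeps the orientation; vel is the mean speed in m/s.
- manip.movej(angles): joint-space move.
- effector.open_jaws() and effector.close(f_grip=None): open the fingers fully, or close them until they stop; f_grip is the grip in N (None keeps the last).
- manip.sleep(seconds).
- manip.solve_ik(position, orientation): joint angles nearest the present ones, or None.
- viewer.get_image(name): name is "scene" or "top"; returns the picture (480x640x3 uint8, red, green, blue); there is no depth.
- viewer.get_calibration(name): a dict with "vfov" (degrees; the focal length in pixels is half the picture's height over the tangent of half this angle, whatever the lens; pixels are square), "cx", "cy" (the principal point, pixels), "eye" and "attitude" of the camera in the world. Camera axes: x right, y down, z forward; pixel columns grow to the right and rows downward; lengths in m; the calibration is good to about 2 mm. A picture is of the moment at which its call begins. get_calibration takes no time and is no camera call.
A pose or a line that the arm cannot do raises manip.PlanningError and nothing moves.
- manip.hand_in(): hands the job in, once; it reports no verdict.
Readings, each from a call of its own:
- manip.current_clock(): time.
- manip.current_q(): joint angles.
- manip.current_joint_velocities(): joint speeds.
- manip.current_tau(): joint torques, N m.
- manip.current_tool_pos(): TCP position.
- manip.current_tcp_rot(): TCP orientation.
- manip.current_force(): force on the tool from outside, world axes, zero at the start.
- manip.current_wrist_torque(): the same for the moment, N m.
- manip.current_finger_gap(): finger opening in m.
Only numpy, scipy, OpenCV 4.12 (cv2) and the standard library are available. Lean on these libraries where they do the work, as an engineer would, in place of code of your own. Each camera call takes 0.05 s, during which the arm holds its last target.

### The job

Put all the cookie stamps that are on the counter into the open white sanitising tub, then press the sprung cap of the sanitiser canister beside the tub right down and let it spring back up. After that shut the tub's lid fully and slide the bolt home through the lid's staple, leaving the other things on the counter where they are.

Things in the scene. Friction and masses are not known exactly. Their poses are not given: they have to be found in the camera images.
- stamp1: Cookie stamp: a flat round, 50 mm diameter aluminium base 18 mm thick with an upright wooden handle, a cylinder 24 mm in diameter from the base's centre to 75 mm above the underside; 0.10 to 0.20 kg. Starts standing on the counter. Origin at the centre of the underside, z axis up along the handle. Some of the five stamps may be absent (None from the start).
- stamp2: Cookie stamp: a flat round, 50 mm diameter aluminium base 18 mm thick with an upright wooden handle, a cylinder 24 mm in diameter from the base's centre to 75 mm above the underside; 0.10 to 0.20 kg. Starts standing on the counter. Origin at the centre of the underside, z axis up along the handle. Some of the five stamps may be absent (None from the start).
- stamp3: Cookie stamp: a flat round, 50 mm diameter aluminium base 18 mm thick with an upright wooden handle, a cylinder 24 mm in diameter from the base's centre to 75 mm above the underside; 0.10 to 0.20 kg. Starts standing on the counter. Origin at the centre of the underside, z axis up along the handle. Some of the five stamps may be absent (None from the start).
- stamp4: Cookie stamp: a flat square, 46 mm wide aluminium base 18 mm thick with an upright wooden handle, a cylinder 24 mm in diameter from the base's centre to 75 mm above the underside; 0.10 to 0.20 kg. Starts standing on the counter. Origin at the centre of the underside, z axis up along the handle. Some of the five stamps may be absent (None from the start).
- stamp5: Cookie stamp: a flat square, 46 mm wide aluminium base 18 mm thick with an upright wooden handle, a cylinder 24 mm in diameter from the base's centre to 75 mm above the underside; 0.10 to 0.20 kg. Starts standing on the counter. Origin at the centre of the underside, z axis up along the handle. Some of the five stamps may be absent (None from the start).
- tub: White open box fixed to the counter, 236 (x) by 204 (y) by 90 mm high outside, walls and floor 5 mm. Origin: centre of underside; x along its length, roughly away from the robot, y to the hinge side. Lid hinge line at y = +102, z = 90 mm. A ledge 36 mm wide, top 75 mm up, outside the -y wall carries the bolt. Stamps may stand or lie inside, on the floor, not on top of each other.
- lid_edge (a point): Middle of the lid's free edge, 204 mm from the hinge line, on its outer (top) face. The lid is a flat aluminium plate 236 by 204 mm, 6 mm thick with a rounded 12 mm bead along the free edge and a small bar handle (seen only) near the middle of its outer face. x axis along the edge, parallel to the tub's x.
- lid (a joint): Lid hinge angle in rad: 0 shut flat on the tub, pi/2 straight up, 2.1 leaning back out over +y (the limit). Starts at 1.75 to 2.1. A stiff friction hinge (0.45 N m): the lid stays where it is left; push it over from its outer side and then press it down until it meets the tub.
- bolt_knob (a point): Centre of the top of the bolt's upright knob. Knob: black cylinder 16 mm in diameter, its top 146 mm above the counter, straight for the upper 38 mm. The bolt rod lies along the tub's x at the outside of the tub's -y wall (120 mm from the tub's origin). z up.
- bolt (a joint): How far the bolt has been slid along the tub's +x, in m: 0 fully drawn, 0.055 fully home through the staple under the lid's tongue (end stop). Starts at 0 to 0.012; rubs with about 2 N and stays where left.
- canister: Aluminium sanitiser canister fixed upright on the counter near the tub's +x, -y corner, body 54 mm in diameter, foot ring 72 mm, 192 mm high with its cap. Origin at the centre of its underside. Its spout points towards the tub.
- cap_top (a point): Centre of the top of the canister's nozzle cap, a white cylinder 34 mm in diameter and 24 mm high with a thin spout (seen only) to one side; the top is 192 mm above the counter when up. Press straight down.
- cap (a joint): How far the cap is pressed down, in m: 0 up, 0.010 right down (end stop). A return spring: about 3 N to start, 7 N at the bottom.
- ramekin: Bystander: white ceramic bowl, 72 mm across, 45 mm high, standing among the stamps. Origin centre of underside.
- grater: Bystander: steel box grater, 100 by 75 mm, 230 mm high with its handle. Origin centre of underside.
- tin: Bystander: dark steel cup, 92 mm across, 100 mm high. Origin centre of underside.
- jar: Bystander: glass jar with steel lid, 76 mm across, 110 mm high. Origin centre of underside.
- half_lime: Bystander: half a lime, cut side down, 56 mm across, 28 mm high. Origin centre of underside.
Not all that is in view belongs to the job. What is shaped like the stamp1 but blue or turquoise is not meant.

How it is judged:
By the outcome, as a careful person would: the job done as asked, in the order asked, and still so for the second after the job is handed in, with the robot touching nothing.
Of stamp1, stamp2, stamp3, stamp4, stamp5 only 4 to 5 are there at a start; the rules pass over those that are not, and their reading is None.
At some moment in a run one of stamp1, stamp2, stamp3, stamp4, stamp5 may be knocked a few centimetres aside while the robot is not near it.
Once in a run the grip may slacken for a moment while it holds something.
It also fails if it takes over 192 s, if anything falls off the work surface, if the arm or the gripper's body presses on something with over 40 N, if the wrist force passes 120 N, or if a joint passes its speed limit or range.

## Working session

There is one attempt and no reset: what is moved stays moved. The work goes in short steps, each a Python script; the robot and the scene stay as the last script left them, time stands still between calls to the robot, and variables do not carry over. Pictures are saved under pics/ and viewed, and the job is handed in when it is done.

```bash
mkdir -p pics; ls
python3 - <<'E'
from bench import manip, effector, viewer
import cv2
for n in("scene","top"):
    cv2.imwrite(f"pics/{n}0.png",viewer.get_image(n)[:,:,::-1]); print(viewer.get_calibration(n))
print(manip.current_clock(),manip.current_tool_pos(),manip.current_tcp_rot(),manip.grip_depth,manip.current_finger_gap())
E
```

```text
pics
{'vfov': 52.97471864123056, 'cx': 320.2441108260734, 'cy': 240.2282892114982, 'eye': array([ 1.0462112 , -0.69469494,  0.90998945]), 'attitude': array([ 0.87533375,  0.2982135 , -0.128041  , -0.3584202 ])}
{'vfov': 45.627409460648074, 'cx': 329.07821425469393, 'cy': 255.72218073528018, 'eye': array([ 0.48589669, -0.13707442,  1.43417928]), 'attitude': array([ 0.71161256, -0.70129974,  0.02368491, -0.03500386])}
0.1 [0.21216475 0.61372287 0.22578148] [ 8.14429401e-01  5.80261978e-01 -7.35443380e-04  4.96498108e-04] 0.0188 0.09209170473445115
```

View pics/scene0.png

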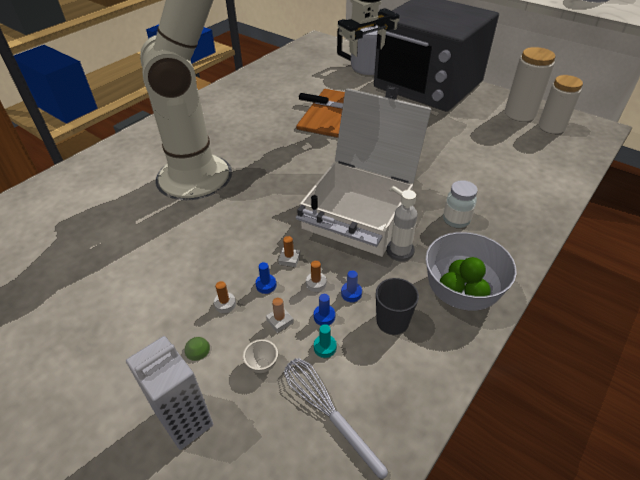

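View pics/top0.png

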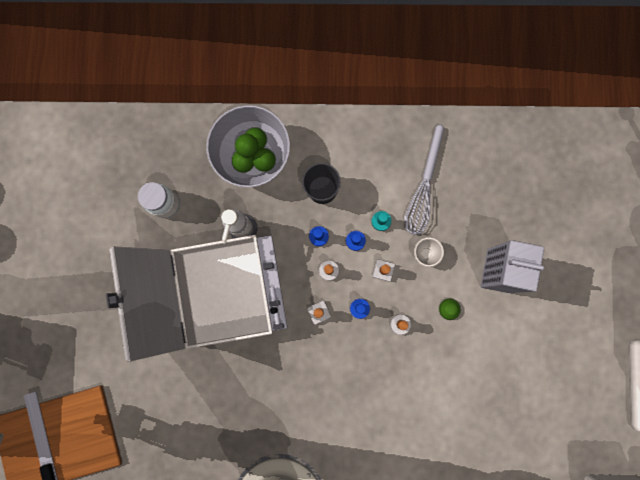

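```bash
cat > h.py <<'E'
import numpy as np, cv2
from scipy.spatial.transform import Rotation as R
from bench import manip, effector, viewer
def cam(n):
    c=viewer.get_calibration(n); f=240/np.tan(np.radians(c['vfov']/2)); return f,c['cx'],c['cy'],np.array(c['eye']),R.from_quat(c['attitude'])
def back(n,u,v,z):
    f,cx,cy,e,r=cam(n); d=r.apply([(u-cx)/f,(v-cy)/f,1]); return e+d*(z-e[2])/d[2]
def proj(n,p):
    f,cx,cy,e,r=cam(n); q=r.inv().apply(np.array(p)-e); return np.array([cx+f*q[0]/q[2],cy+f*q[1]/q[2]])
def tri(us,ut):
    A=np.zeros((3,3));b=np.zeros(3);L=[]
    for n,(u,v) in(("scene",us),("top",ut)):
        f,cx,cy,e,r=cam(n); d=r.apply([(u-cx)/f,(v-cy)/f,1]); d/=np.linalg.norm(d); P=np.eye(3)-np.outer(d,d);A+=P;b+=P@e;L.append((e,d))
    x=np.linalg.solve(A,b); return x,[np.linalg.norm(np.cross(x-e,d)) for e,d in L]
def snap(n,name,box=None,k=1):
    im=viewer.get_image(n)[:,:,::-1].copy(); 
    if box: x0,y0,x1,y1=box; im=im[y0:y1,x0:x1]
    if k!=1: im=cv2.resize(im,None,fx=k,fy=k,interpolation=cv2.INTER_CUBIC)
    cv2.imwrite(f"pics/{name}.png",im)
E
python3 - <<'E'
from h import *
a=cv2.imread("pics/top0.png"); b=cv2.imread("pics/scene0.png")
def crop(im,x0,y0,x1,y1,k,n): cv2.imwrite(f"pics/{n}.png",cv2.resize(im[y0:y1,x0:x1],None,fx=k,fy=k,interpolation=cv2.INTER_CUBIC))
crop(a,290,200,490,350,4,"t_st"); crop(a,100,190,300,370,4 if 0 else 3,"t_tub"); crop(b,200,220,380,370,4,"s_st"); crop(b,280,80,480,270,3,"s_tub")
for n in("scene","top"): print(proj(n,[0,0,0]),proj(n,manip.current_tool_pos()))
E
```

```text
[193.97870682 174.71076341] [366.78495799  51.27950683]
[278.8856221  502.36788911] [-22.75182255 429.03930581]
```

View pics/t_st.png

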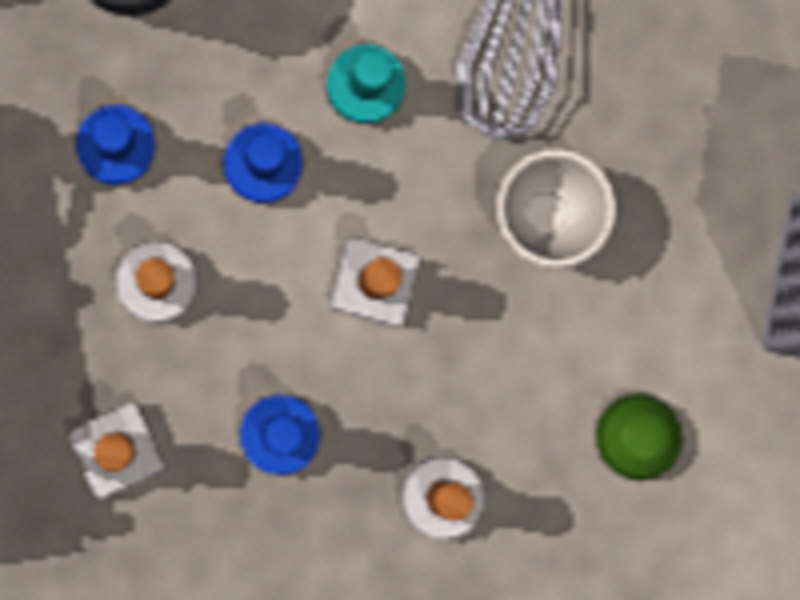

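View pics/t_tub.png

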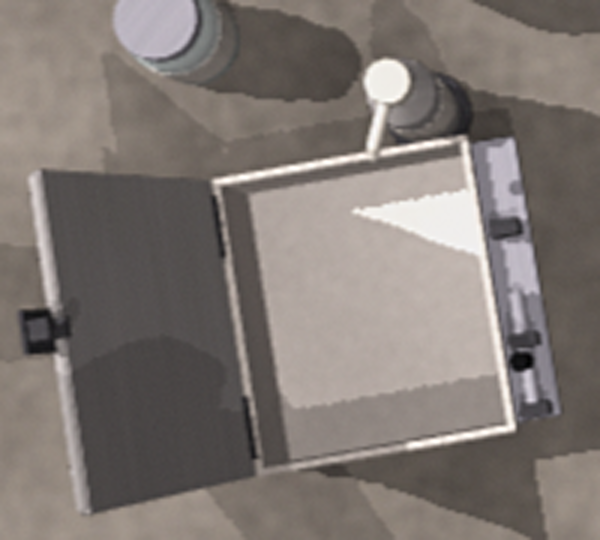

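View pics/s_st.png

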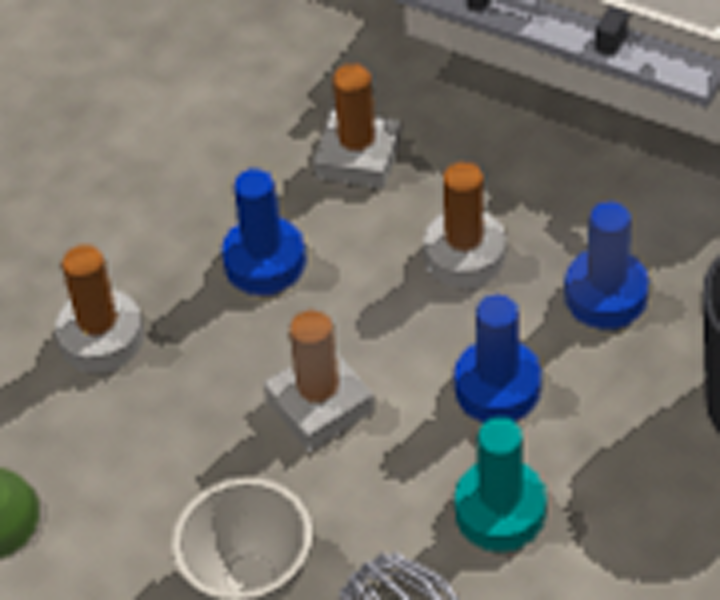

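View pics/s_tub.png

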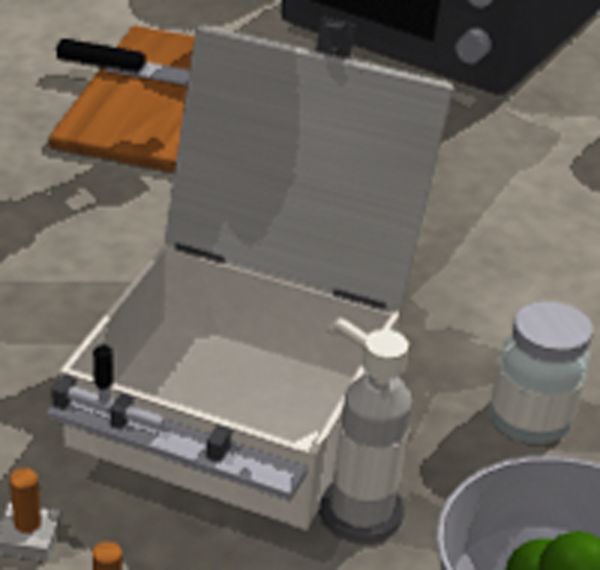

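Run:
```python
from h import *
np.set_printoptions(precision=4,suppress=True)
o=-.375
S=dict(A=((113,452),(352,74)),B=((155,278),(463,174)),C=((381,278),(312,323)),D=((452,500),(84,257)))
for k,(t,s) in S.items():
    ut=(290+t[0]/4+o,200+t[1]/4+o); us=(200+s[0]/4+o,220+s[1]/4+o)
    print(k,back("top",*ut,.075),back("scene",*us,.075),tri(us,ut))
c=[(212,183),(468,138),(515,430),(258,470)]
P=[back("top",100+(u+.5)/3-.5,190+(v+.5)/3-.5,.09) for u,v in c]
print(np.array(P),[np.linalg.norm(P[i]-P[i-1]) for i in range(4)])
T=lambda u,v:(100+(u+.5)/3-.5,190+(v+.5)/3-.5)
print("mean",np.mean(P,0))
Sx=lambda u,v:(280+(u+.5)/3-.5,80+(v+.5)/3-.5)
print("cap",back("top",*T(386,81),.192),tri(Sx(386,344),T(386,81)))
print("knob",back("top",*T(521,361),.146),tri(Sx(103,353),T(521,361)))
print("lid corners",tri(Sx(200,30),T(35,172)),tri(Sx(452,90),T(85,513)))
print("tcp rot",R.from_quat(manip.current_tcp_rot()).as_matrix())
```

```text
A [ 0.4631 -0.0899  0.075 ] [ 0.4632 -0.0896  0.075 ] (array([ 0.4632, -0.0898,  0.0751]), [np.float64(0.00018265829251054577), np.float64(0.00018265829251044218)])
B [ 0.5667 -0.1132  0.075 ] [ 0.5685 -0.113   0.075 ] (array([ 0.5673, -0.1127,  0.0738]), [np.float64(0.0007170038797145883), np.float64(0.000717003879714544)])
C [ 0.5687 -0.2479  0.075 ] [ 0.5707 -0.2483  0.075 ] (array([ 0.5692, -0.2476,  0.073 ]), [np.float64(0.0005401148602860146), np.float64(0.0005401148602859203)])
D [ 0.438  -0.2907  0.075 ] [ 0.4381 -0.2913  0.075 ] (array([ 0.4378, -0.2909,  0.0744]), [np.float64(0.00020523645588876605), np.float64(0.00020523645588891177)])
[[0.6044 0.2627 0.09  ]
 [0.643  0.0605 0.09  ]
 [0.4142 0.0178 0.09  ]
 [0.3799 0.218  0.09  ]] [np.float64(0.2288535057805427), np.float64(0.20590834456243934), np.float64(0.23277606261455563), np.float64(0.20314593279939222)]
mean [0.5104 0.1397 0.09  ]
cap [0.6724 0.1069 0.192 ] (array([0.6725, 0.1073, 0.1889]), [np.float64(0.00038293867557074164), np.float64(0.00038293867557059554)])
knob [0.4686 0.008  0.146 ] (array([0.4689, 0.0088, 0.1421]), [np.float64(0.0005032289526143526), np.float64(0.0005032289526144218)])
lid corners (array([0.5202, 0.2075, 0.3974]), [np.float64(0.09026900301630066), np.float64(0.09026900301630071)]) (array([0.4585, 0.3555, 0.2235]), [np.float64(0.11230681149607451), np.float64(0.1123068114960747)])
tcp rot [[ 0.3266  0.9452 -0.0006]
 [ 0.9452 -0.3266 -0.0017]
 [-0.0018 -0.     -1.    ]]
```

```bash
cat >> h.py <<'E'
np.set_printoptions(precision=4,suppress=True)
YAW=0.1895; TO=np.array([.5104,.1397,0])
def tub(x,y,z): c,s=np.cos(YAW),np.sin(YAW); return TO+np.array([c*x-s*y,s*x+c*y,z])
def down(a): c,s=np.cos(a),np.sin(a); return R.from_matrix(np.array([[c,s,0],[s,-c,0],[0,0,-1]])).as_quat()
G=manip.grip_depth
def stat(): print("t %.2f"%manip.current_clock(),"tcp",np.array(manip.current_tool_pos()),"F",np.array(manip.current_force()),"gap %.4f"%manip.current_finger_gap())
E
python3 - <<'E'
from h import *
a=cv2.imread("pics/scene0.png"); cv2.imwrite("pics/grip.png",cv2.resize(a[0:110,300:440],None,fx=5,fy=5))
b=[(112,130),(266,153),(283,434),(372,72)]
ob=[back("top",290+u/4-.375,200+v/4-.375,.075)[:2] for u,v in b]
print(np.array(ob)); S=dict(A=(.4631,-.0898),B=(.5673,-.113),C=(.569,-.248),D=(.438,-.291))
extra=[(back("top",290+556/4,200+208/4,.045)[:2],.036),(back("top",290+640/4,200+436/4,.02)[:2],.028)]
print(extra)
for k,p in S.items():
    o=[(q,.012) for q in ob]+[(np.array(q),.012) for j,q in S.items() if j!=k]+extra
    res=[]
    for d in range(-90,90,10):
        t=np.radians(d); m=9
        for q,r in o:
            v=np.array(q)-p; u=abs(v@[np.cos(t),np.sin(t)]); w=abs(v@[-np.sin(t),np.cos(t)])
            m=min(m,np.hypot(max(.044-u,u-.067,0),max(w-.011,0))-r)
        ok=[]
        for tt in(t,t+np.pi):
            ok.append(manip.solve_ik([p[0],p[1],.041],down(tt)) is not None)
        res.append((d,round(m*1000),*[int(x) for x in ok]))
    print(k,res)
for s in [(.035,.054),(-.035,.018),(.02,-.018),(-.04,-.054)]:
    for tt in(YAW,YAW+np.pi):
        q=manip.solve_ik(tub(*s,.05),down(tt)); print(s,None if q is None else np.array(q))
E
```

```text
[[ 0.6553 -0.0861]
 [ 0.6426 -0.1786]
 [ 0.4752 -0.1905]
 [ 0.6924 -0.2416]]
[(array([ 0.6138, -0.3574]), 0.036), (array([ 0.4761, -0.413 ]), 0.028)]
A [(-90, 22, 1, 1), (-80, 22, 1, 1), (-70, 22, 1, 1), (-60, 27, 1, 1), (-50, 36, 1, 1), (-40, 35, 1, 1), (-30, 29, 1, 1), (-20, 27, 1, 1), (-10, 28, 1, 1), (0, 27, 1, 1), (10, 32, 1, 1), (20, 40, 1, 1), (30, 50, 1, 1), (40, 62, 1, 1), (50, 51, 1, 1), (60, 40, 1, 1), (70, 30, 1, 1), (80, 23, 1, 1)]
B [(-90, 52, 1, 1), (-80, 41, 1, 1), (-70, 31, 1, 1), (-60, 23, 1, 1), (-50, 20, 1, 1), (-40, 21, 1, 1), (-30, 20, 1, 1), (-20, 24, 1, 1), (-10, 22, 1, 1), (0, 14, 1, 1), (10, 12, 1, 1), (20, 13, 1, 1), (30, 13, 1, 1), (40, 19, 1, 1), (50, 28, 1, 1), (60, 40, 1, 1), (70, 50, 1, 1), (80, 55, 1, 1)]
C [(-90, 18, 1, 1), (-80, 15, 1, 1), (-70, 15, 1, 1), (-60, 14, 1, 1), (-50, 16, 1, 1), (-40, 22, 1, 1), (-30, 31, 1, 1), (-20, 30, 1, 1), (-10, 34, 1, 1), (0, 42, 1, 1), (10, 36, 1, 1), (20, 27, 1, 1), (30, 22, 1, 1), (40, 22, 1, 1), (50, 22, 1, 1), (60, 23, 1, 1), (70, 30, 1, 1), (80, 26, 1, 1)]
D [(-90, 31, 1, 1), (-80, 32, 1, 1), (-70, 33, 1, 1), (-60, 32, 1, 1), (-50, 36, 1, 1), (-40, 43, 1, 1), (-30, 52, 1, 1), (-20, 63, 1, 1), (-10, 65, 1, 1), (0, 60, 1, 1), (10, 58, 1, 1), (20, 59, 1, 1), (30, 47, 1, 1), (40, 37, 1, 1), (50, 30, 1, 1), (60, 27, 1, 1), (70, 28, 1, 1), (80, 27, 1, 1)]
(0.035, 0.054) [-0.3338  0.5614 -0.0894  1.8843  0.0739  0.6991 -0.2766]
(0.035, 0.054) [ 0.1058  0.6641 -0.6684  1.8689  0.559   0.8042  2.4712]
(-0.035, 0.018) [-0.3119  0.4627 -0.0611  2.067   0.0474  0.6131 -0.2159]
(-0.035, 0.018) [ 0.169   0.5522 -0.6494  2.0512  0.5139  0.7014  2.519 ]
(0.02, -0.018) [-0.249   0.53   -0.0395  1.9419  0.0321  0.6703 -0.1187]
(0.02, -0.018) [-1.1646  1.1129  1.3488  1.97   -1.2096  1.2092 -2.2653]
(-0.04, -0.054) [-0.209   0.451  -0.0108  2.0882  0.0083  0.6024 -0.036 ]
(-0.04, -0.054) [-1.1616  1.0372  1.3505  2.1154 -1.1887  1.1324 -2.1448]
```

View pics/grip.png

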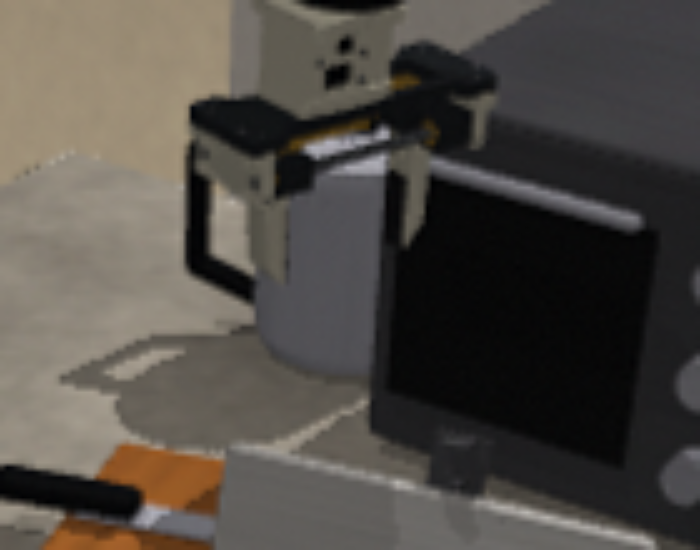

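```bash
cat >> h.py <<'E'
S=dict(A=(.4631,-.0898),B=(.5673,-.113),C=(.569,-.248),D=(.438,-.291))
def orange(im):
    hsv=cv2.cvtColor(im,cv2.COLOR_RGB2HSV); m=cv2.inRange(hsv,(4,110,80),(18,255,255))
    m[:, :300]=0 ; m[:180]=0; m[380:]=0; m[:,480:]=0
    n,l,st,c=cv2.connectedComponentsWithStats(m); return [(c[i].round(2),st[i,4]) for i in range(1,n) if st[i,4]>15]
def pick(p,deg,grasp=.060):
    a=np.radians(deg)
    manip.move_pose([p[0],p[1],.20],down(a)); manip.servo_line([p[0],p[1],grasp-G],vel=.12)
    effector.close(45); stat()
    manip.servo_line([p[0],p[1],.165+grasp-G],vel=.15); stat()
def place(x,y,grasp=.060):
    o=down(YAW); h=.165+grasp-G
    manip.move_pose(tub(x,y,h),o); stat()
    manip.servo_line(tub(x,y,.009+grasp-G),vel=.12); stat()
    effector.open_jaws(); manip.servo_line(tub(x,y,h),vel=.2); stat()
E
python3 - <<'E'
from h import *
print(orange(cv2.imread("pics/top0.png")[:,:,::-1])); print(orange(viewer.get_image("top")))
p=np.array(manip.current_tool_pos())
for z in(.5,.45,.42):
    try: manip.servo_line([p[0],p[1],z],vel=.25); break
    except manip.PlanningError as e: print(z,e)
stat()
for z in (.45,.4,.35):
    q=manip.solve_ik([.438,-.2,z],down(0)); print(q)
    if q is not None: manip.movej(q); break
stat(); print(orange(viewer.get_image("top"))); snap("scene","s1")
E
```

```text
[(array([328.23, 269.17]), np.int32(70)), (array([384.58, 269.23]), np.int32(77)), (array([318.06, 312.68]), np.int32(71)), (array([402.15, 324.83]), np.int32(82))]
[(array([328.23, 269.17]), np.int32(70)), (array([384.63, 269.18]), np.int32(76)), (array([318.06, 312.68]), np.int32(71)), (array([402.15, 324.83]), np.int32(82))]
t 1.39 tcp [0.2121 0.6134 0.4986] F [-0.2003 -0.2768 -0.4027] gap 0.0919
[-0.1757  0.0094  0.5578  1.6447 -0.005   1.4889  0.3825]
t 4.36 tcp [ 0.4386 -0.199   0.4499] F [-0.051  -0.6782 -0.5246] gap 0.0916
[(array([328.22, 269.  ]), np.int32(67)), (array([384.72, 269.12]), np.int32(75)), (array([318.06, 312.68]), np.int32(71))]
```

View pics/s1.png

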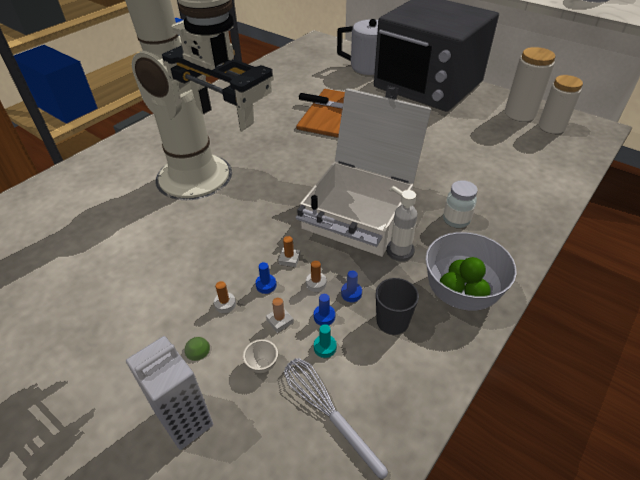

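The scene is unchanged. The four wooden-handled stamps are at (289,245), (316,270), (278,308) and (222,292). The blue and turquoise lookalikes are left alone. I'm starting with D, the stamp at (222,292).

Run:
```python
from h import *
pick(S['D'],-10); snap("scene","s2",(150,150,350,330),3)
```

```text
t 8.04 tcp [ 0.4379 -0.2909  0.0411] F [-0.215   0.3836 -0.5369] gap 0.0232
t 9.29 tcp [ 0.4374 -0.2905  0.2053] F [-0.0008  0.2612 -1.9433] gap 0.0233
```

View pics/s2.png

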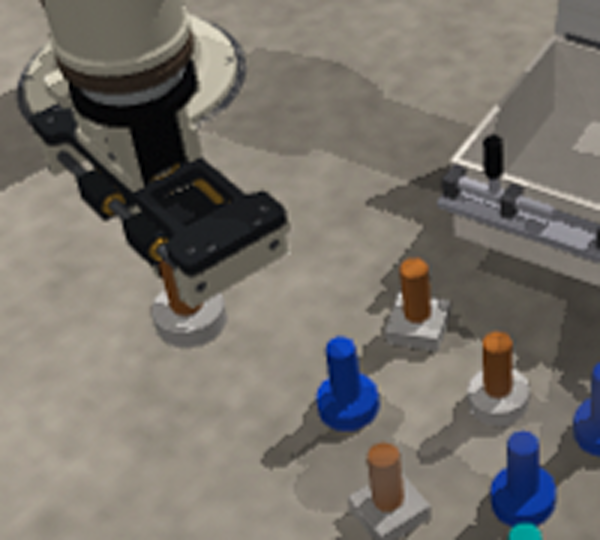

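```bash
sed -i 's/    manip.move_pose(tub(x,y,h),o); stat()/    manip.servo_line(tub(x,y,h),o,vel=.22); stat()/' h.py
python3 - <<'E'
from h import *
place(.035,.054); print(orange(viewer.get_image("top"))); snap("top","t3",(100,180,430,360),2.4); snap("scene","s3",(200,80,480,330),2.4)
E
```

```text
t 11.77 tcp [0.5347 0.1982 0.2062] F [ 0.528  -0.0101 -0.6578] gap 0.0233
t 13.22 tcp [0.5353 0.1996 0.051 ] F [ 0.6504 -0.2056 -1.2778] gap 0.0230
t 15.32 tcp [0.5337 0.1991 0.2051] F [-0.5609 -0.5743  0.35  ] gap 0.0918
[(array([328.12, 269.08]), np.int32(72)), (array([384.64, 269.12]), np.int32(75)), (array([317.96, 312.59]), np.int32(69))]
```

View pics/t3.png

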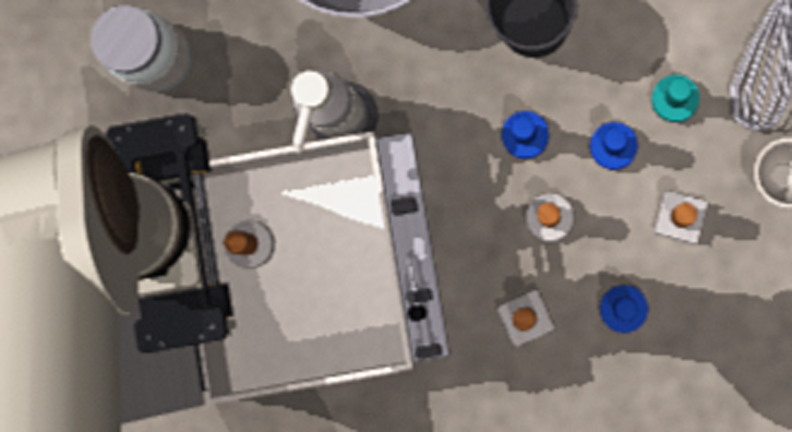

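View pics/s3.png

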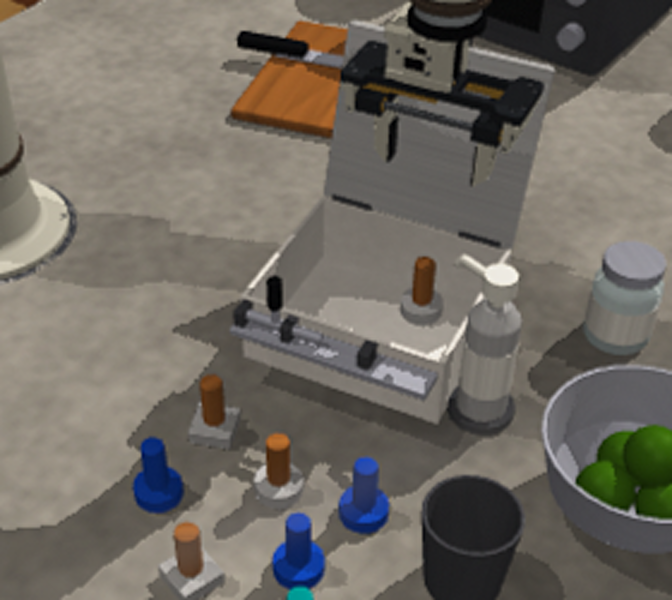

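Stamp D stands in the tub at crop pixel (245,243), and the other three haven't moved. Next is A.

Run:
```python
from h import *
pick(S['A'],40); print(orange(viewer.get_image("top")))
if manip.current_finger_gap()>.02:
    place(-.035,.018)
    print(orange(viewer.get_image("top"))); snap("top","t4",(100,180,430,360),2.4); snap("scene","s4",(200,80,480,330),2.4)
```

```text
t 19.17 tcp [ 0.463  -0.0898  0.0411] F [ 0.7145  0.4728 -2.6311] gap 0.0231
t 20.42 tcp [ 0.4623 -0.0897  0.2054] F [-0.5721  0.4068 -1.8261] gap 0.0231
[(array([328.23, 269.24]), np.int32(71)), (array([384.63, 269.18]), np.int32(76))]
t 21.71 tcp [0.4725 0.1496 0.2059] F [-0.2435 -0.8489 -1.827 ] gap 0.0233
t 23.16 tcp [0.4733 0.151  0.0509] F [-0.2969 -0.3742 -2.108 ] gap 0.0232
t 25.27 tcp [0.4718 0.1506 0.2053] F [-0.0013 -0.2098 -0.7124] gap 0.0919
[(array([328.23, 269.17]), np.int32(70)), (array([384.63, 269.18]), np.int32(76))]
```

View pics/t4.png

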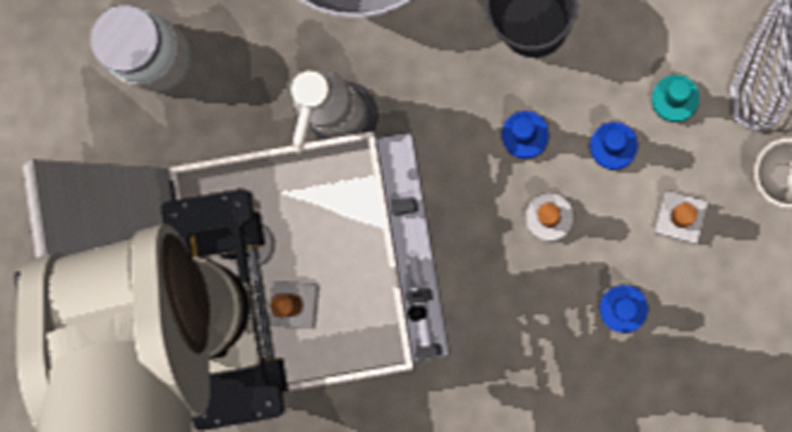

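View pics/s4.png

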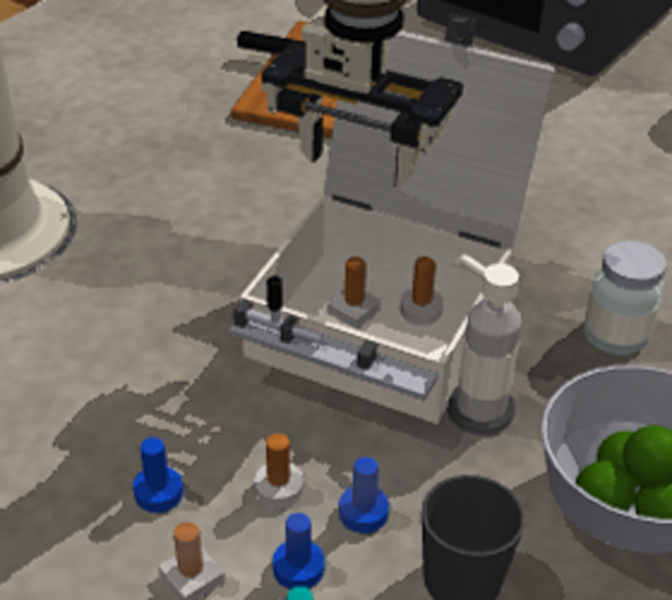

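Both stamps stand in the tub and nothing else has moved. C goes next.

Run:
```python
from h import *
pick(S['C'],0); print(orange(viewer.get_image("top")))
if manip.current_finger_gap()>.02:
    place(.02,-.018)
    print(orange(viewer.get_image("top"))); snap("top","t5",(100,180,430,360),2.4); snap("scene","s5",(200,80,480,330),2.4)
```

```text
t 29.48 tcp [ 0.5689 -0.2479  0.0411] F [ 0.5319  0.2798 -0.4123] gap 0.0230
t 30.73 tcp [ 0.5683 -0.2475  0.2051] F [-0.6278  0.5263 -0.7776] gap 0.0232
[(array([328.23, 269.17]), np.int32(70))]
t 32.64 tcp [0.5337 0.1242 0.2062] F [ 0.5521 -0.4787 -0.3678] gap 0.0232
t 34.09 tcp [0.5341 0.126  0.0509] F [ 0.4274 -0.521  -0.9827] gap 0.0236
t 36.20 tcp [0.5326 0.1257 0.2052] F [-0.3204 -0.4536 -0.2508] gap 0.0918
[(array([328.21, 269.18]), np.int32(68))]
```

View pics/t5.png

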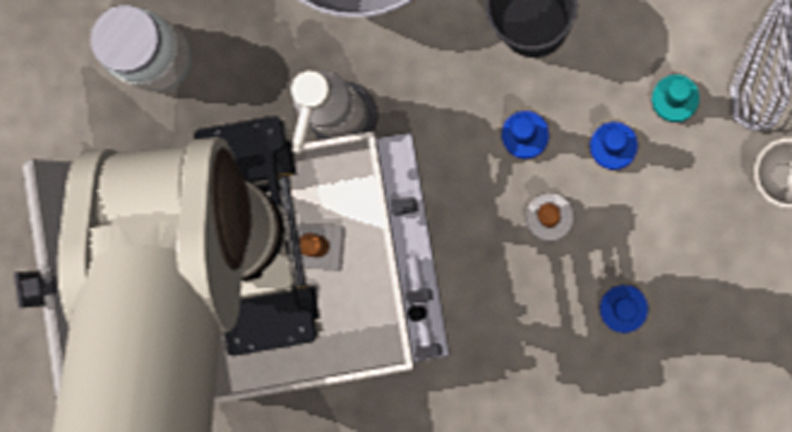

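View pics/s5.png

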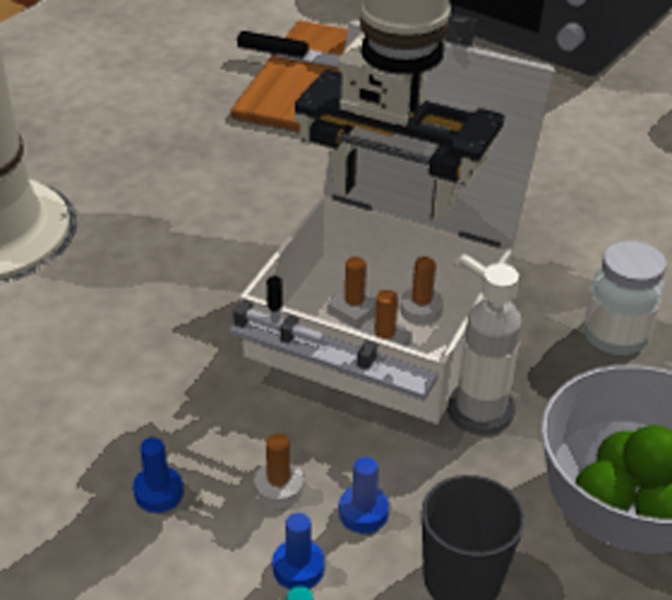

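Three are in. The last one is B.

Run:
```python
from h import *
pick(S['B'],-20); print(orange(viewer.get_image("top")))
if manip.current_finger_gap()>.02:
    place(-.04,-.054); effector.close(30)
    manip.servo_line([.5,-.2,.35],vel=.3)
    print(orange(viewer.get_image("top"))); snap("top","t6",(100,180,430,360),2.4); snap("scene","s6",(280,80,480,270),3); snap("scene","s6f")
```

```text
t 39.86 tcp [ 0.5672 -0.113   0.0411] F [-0.1751 -1.006  -1.7663] gap 0.0231
t 41.11 tcp [ 0.5665 -0.1127  0.2052] F [ 0.0911  0.1569 -0.3761] gap 0.0230
[]
t 42.27 tcp [0.4819 0.0776 0.2063] F [-0.1513  0.516  -1.2328] gap 0.0237
t 43.72 tcp [0.4819 0.0793 0.0508] F [ 0.0899  0.501  -0.8723] gap 0.0231
t 45.83 tcp [0.4804 0.0791 0.2053] F [ 0.1474 -0.1111  0.9835] gap 0.0917
[]
```

View pics/t6.png

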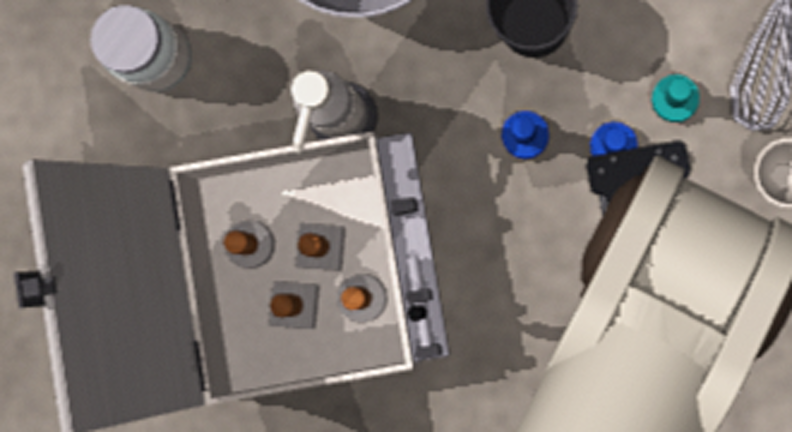

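View pics/s6.png

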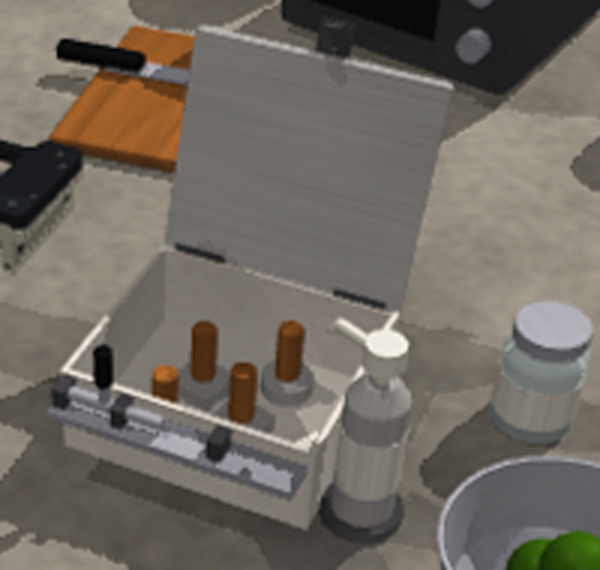

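View pics/s6f.png

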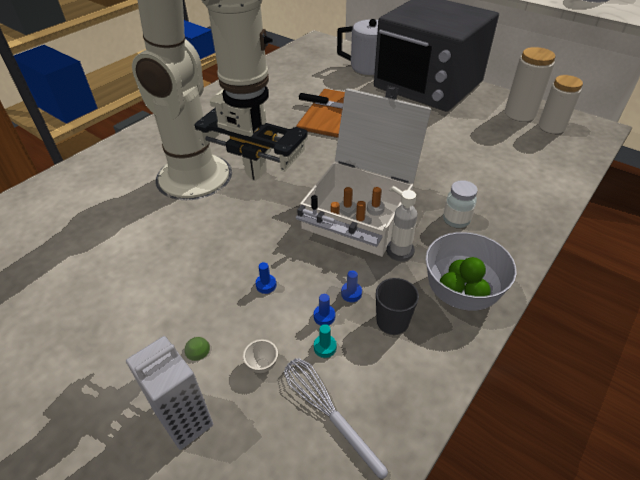

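All four stamps stand in the tub, at t6 pixels (240,242), (313,244), (286,305) and (355,298). There are no wooden handles left on the counter. Next I press the cap.

Run:
```python
from h import *
a=YAW+np.pi/2-np.pi if 0 else YAW
c=np.array([.6724,.107,0])
manip.servo_line(c+[0,0,.35],down(a),vel=.3)
manip.servo_line(c+[0,0,.205],vel=.2); stat()
F0=manip.current_force()[2]
z=.205
while z>.170:
    z-=.003; manip.servo_line(c+[0,0,z],vel=.03); f=manip.current_force()[2]-F0
    print("%.3f %.4f %.2f"%(z,manip.current_tool_pos()[2],f))
    if f>16: break
snap("scene","s7",(330,100,480,270),4)
manip.servo_line(c+[0,0,.22],vel=.05); manip.servo_line(c+[0,0,.35],vel=.2); stat()
snap("scene","s8",(330,100,480,270),4)
```

```text
t 50.87 tcp [0.6733 0.1065 0.2065] F [0.4515 0.5315 0.2289] gap 0.0006
0.202 0.2030 0.21
0.199 0.1989 -0.90
0.196 0.1956 0.11
0.193 0.1928 -0.01
0.190 0.1904 4.10
0.187 0.1874 5.27
0.184 0.1845 4.97
0.181 0.1824 8.71
0.178 0.1821 23.09
t 54.96 tcp [0.6717 0.1071 0.3485] F [ 0.8413  0.0797 -0.5388] gap 0.0001
```

View pics/s7.png

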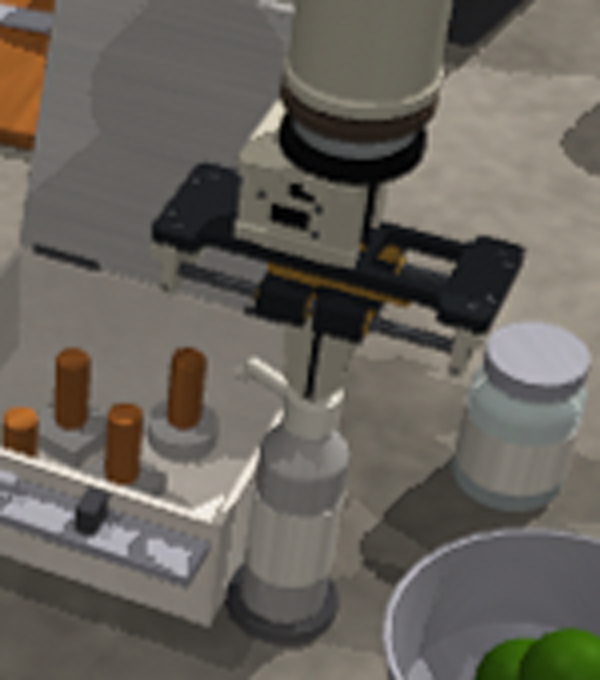

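View pics/s8.png

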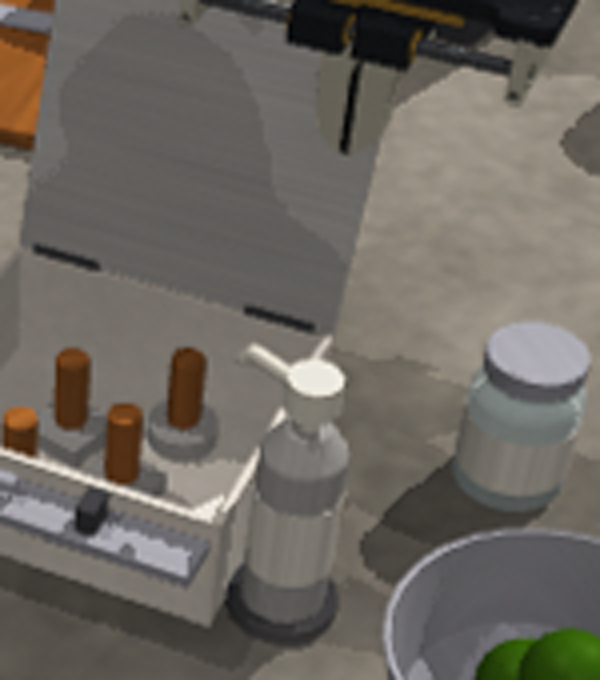

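The cap stopped hard at 0.182 m with 23 N on it, and it has sprung back up. Next I measure the lid angle.

Run:
```python
from h import *
T=lambda u,v:(100+(u+.5)/3-.5,190+(v+.5)/3-.5)
Sx=lambda u,v:(280+(u+.5)/3-.5,80+(v+.5)/3-.5)
c,s=np.cos(YAW),np.sin(YAW)
for a,b in(((200,30),(85,513)),((452,90),(35,172))):
    p,e=tri(Sx(*a),T(*b)); d=p-TO; l=np.array([c*d[0]+s*d[1],-s*d[0]+c*d[1],d[2]]); print(p,e[0],"tub",l,"ang",np.arctan2(l[2]-.09,.102-l[1]), np.hypot(l[2]-.09,.102-l[1]))
# IK probes for pushing behind lid
for y,z in((.30,.29),(.26,.29),(.2,.3),(.15,.3),(.05,.29),(-.03,.24),(-.08,.15),(-.085,.1)):
  for a in (YAW,YAW+np.pi/2,YAW-np.pi/2):
    q=manip.solve_ik(tub(0,y,z-.03),down(a)); print(y,z,round(a,2),None if q is None else np.array(q))
```

```text
[0.3646 0.2839 0.2786] 0.0003870062168663293 tub [-0.116   0.1691  0.2786] ang 1.912482847628339 0.20022135586757128
[0.5934 0.3282 0.2782] 0.00030580550577345424 tub [0.117  0.1695 0.2782] ang 1.9152420151567422 0.19991756898519578
0.3 0.29 0.19 [-1.1964  0.4366  0.5314  1.599  -0.2349  1.1702 -0.4244]
0.3 0.29 1.76 [-0.9786  0.4039  0.2307  1.5911 -0.0983  1.158   1.034 ]
0.3 0.29 -1.38 [-1.365   0.494   0.7842  1.6046 -0.3679  1.1969 -1.8857]
0.26 0.29 0.19 [-1.1563  0.3961  0.5324  1.653  -0.2161  1.1516 -0.3799]
0.26 0.29 1.76 [-0.9258  0.3653  0.2249  1.6449 -0.0877  1.1413  1.0816]
0.26 0.29 -1.38 [-1.3413  0.4548  0.7998  1.6589 -0.3482  1.1767 -1.8378]
0.2 0.3 0.19 [-1.0927  0.3336  0.5407  1.71   -0.1858  1.1493 -0.3104]
0.2 0.3 1.76 [-0.8482  0.3064  0.2287  1.7017 -0.0753  1.142   1.1618]
0.2 0.3 -1.38 [-1.3001  0.3917  0.8268  1.7162 -0.31    1.1705 -1.7697]
0.15 0.3 0.19 [-1.0328  0.2965  0.5502  1.7561 -0.1692  1.1362 -0.2409]
0.15 0.3 1.76 [-0.7808  0.2715  0.2374  1.7479 -0.0698  1.1304  1.2383]
0.15 0.3 -1.38 [-1.2555  0.3542  0.8483  1.7625 -0.2884  1.155  -1.7011]
[... 189 characters left out ...]
1.8359 -0.2713  1.1172 -1.5329]
-0.03 0.24 0.19 [-0.7509  0.3041  0.5876  1.9026 -0.1995  0.9927  0.1148]
-0.03 0.24 1.76 [-0.4964  0.2743  0.278   1.8947 -0.0893  0.9845  1.5815]
-0.03 0.24 -1.38 [-0.9799  0.3721  0.8891  1.9088 -0.3381  1.018  -1.3245]
-0.08 0.15 0.19 [-0.6149  0.4393  0.5546  1.972  -0.3131  0.8144  0.3042]
-0.08 0.15 1.76 [-0.3783  0.3995  0.2578  1.9643 -0.1394  0.7945  1.7183]
-0.08 0.15 -1.38 [-0.8096  0.5133  0.8175  1.9777 -0.4928  0.859  -1.105 ]
-0.085 0.1 0.19 [-0.5658  0.5204  0.5102  1.9955 -0.3779  0.7184  0.3662]
-0.085 0.1 1.76 [-0.3463  0.4799  0.2328  1.9883 -0.1678  0.6915  1.7511]
-0.085 0.1 -1.38 [-0.7484  0.5927  0.7562  2.001  -0.5805  0.7738 -1.0271]
```

Run:
```python
from h import *
print("oven corner",back("scene",376,78,0),back("scene",437,108,0), "tool target",tub(-.05,.25,0))
o=down(YAW); p=np.array(manip.current_tool_pos()); X=-.05
manip.servo_line([p[0],p[1],.42],vel=.3)
manip.servo_line(tub(X,.15,.42),o,vel=.3)
manip.servo_line(tub(X,.25,.42),vel=.3)
manip.servo_line(tub(X,.25,.262),vel=.2); stat()
snap("scene","s9",(280,0,480,200),3); snap("top","t9",(60,150,320,370),3)
```

```text
oven corner [0.1035 0.8639 0.    ] [0.4074 0.803  0.    ] tool target [0.4142 0.3758 0.    ]
t 57.94 tcp [0.4153 0.3758 0.2633] F [ 0.5564 -0.2037 -0.365 ] gap 0.0005
```

View pics/s9.png

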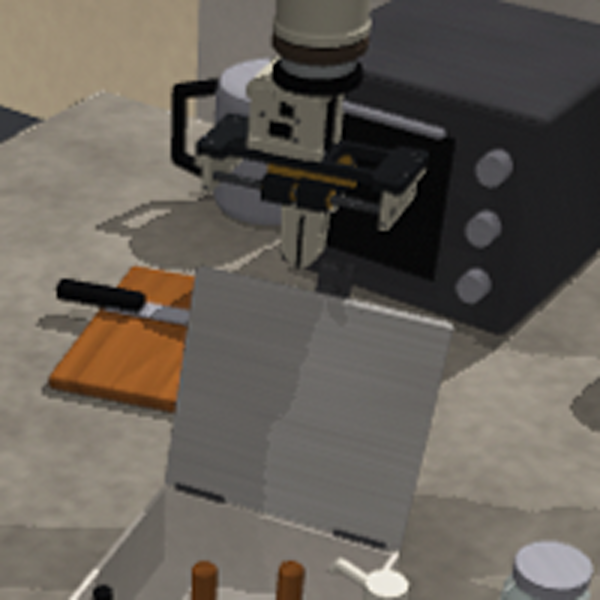

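View pics/t9.png

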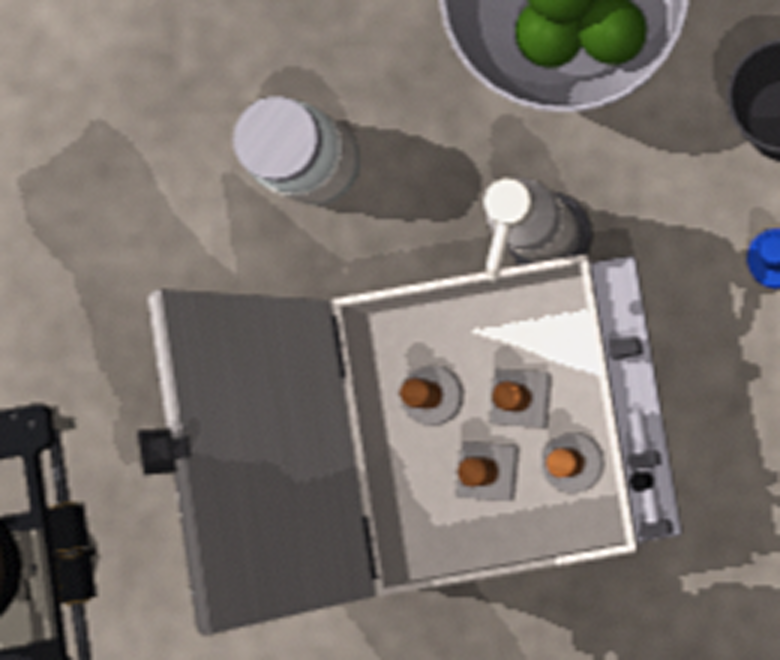

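The gripper is behind the lid and clear of the edge, with the stamps still upright. Now I push the lid over.

```bash
cat > lid.py <<'E'
from h import *
X=-.05; W=.010
def tip(th):
    if th>1.5: return .102-.204*np.cos(th)+.006*np.sin(th)+W+.006*0, .262
    rho=.17; return .102-rho*np.cos(th)+.006*np.sin(th)+W, .09+rho*np.sin(th)+.006*np.cos(th)
E
python3 - <<'E'
from lid import *
F0=np.array(manip.current_force())
for th in np.arange(1.95,.75,-.1):
    y,z=tip(th); manip.servo_line(tub(X,y,z),vel=.1); f=np.array(manip.current_force())-F0; print("%.2f"%th,round(y,3),round(z,3),f)
    if np.linalg.norm(f)>25: print("STOP");break
stat(); snap("scene","s10",(260,30,480,270),2.5)
E
```

```text
1.95 0.193 0.262 [ 0.0339  0.2423 -0.8308]
1.85 0.174 0.262 [-1.0365 -0.1793  0.2189]
1.75 0.154 0.262 [-0.2019 -1.1068 -0.3263]
1.65 0.134 0.262 [-0.3756  0.0804  0.1369]
1.55 0.114 0.262 [ 0.5346  0.0866 -1.2458]
1.45 0.097 0.259 [-1.4785  0.1936 -0.6306]
1.35 0.081 0.257 [-0.5228 -0.0327 -0.4407]
1.25 0.064 0.253 [-0.7817  0.0243 -0.474 ]
1.15 0.048 0.248 [-0.6025 -0.4094 -0.5503]
1.05 0.033 0.24 [-0.5849 -0.1165 -1.211 ]
0.95 0.018 0.232 [ 0.781   0.0009 -0.8739]
0.85 0.004 0.222 [-0.4594  0.3897 -0.4127]
t 62.37 tcp [0.4604 0.1344 0.2216] F [0.1685 0.8077 0.1888] gap 0.0006
```

View pics/s10.png

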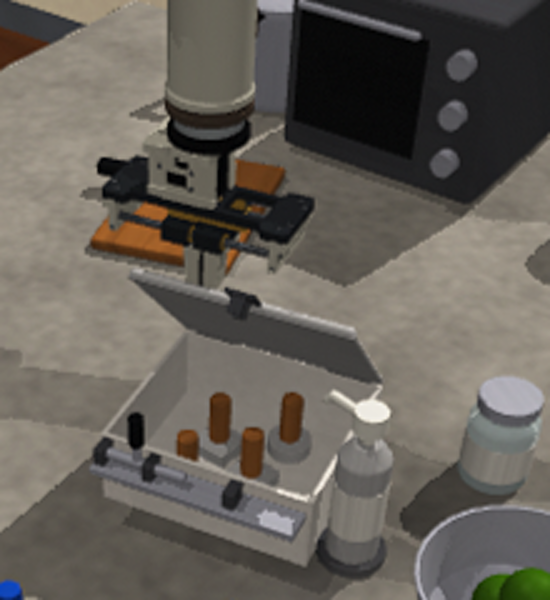

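The lid is following at roughly 0.85 rad. I continue on down and press it shut.

Run:
```python
from lid import *
F0=np.array([.6,.4,.2])
for th in np.arange(.75,.04,-.1):
    y,z=tip(th); manip.servo_line(tub(X,y,z),vel=.1); f=np.array(manip.current_force())-F0; print("%.2f"%th,round(y,3),round(z,3),f)
    if np.linalg.norm(f)>25: print("STOP");break
for k in range(14):
    z-=.003; manip.servo_line(tub(X,y,z),vel=.04); f=manip.current_force()[2]; print(round(z,4),manip.current_tool_pos()[2],f)
    if f>18: break
stat(); snap("scene","s11",(260,30,480,270),2.5)
```

```text
0.75 -0.008 0.21 [0.9369 0.1571 0.1998]
0.65 -0.02 0.198 [-0.5822 -0.2032 -0.3025]
0.55 -0.03 0.184 [-0.4791 -0.0918 -0.5396]
0.45 -0.038 0.169 [-0.6475  0.22    0.5541]
0.35 -0.046 0.154 [-0.4967 -0.5481  1.2257]
0.25 -0.051 0.138 [-0.6038 -0.9872  0.1282]
0.15 -0.055 0.121 [-0.3319 -0.9237 -0.1309]
0.05 -0.057 0.104 [-0.1488 -0.8049  0.4248]
0.1015 0.10174032019278467 0.12558729187261553
0.0985 0.09840137528875458 0.24903348774104841
0.0955 0.09619911758742714 10.720013407905137
0.0925 0.09577659315830003 41.56762544970787
t 65.95 tcp [0.4726 0.0739 0.0958] F [-13.1196  -2.1787  41.5676] gap 0.0009
```

View pics/s11.png

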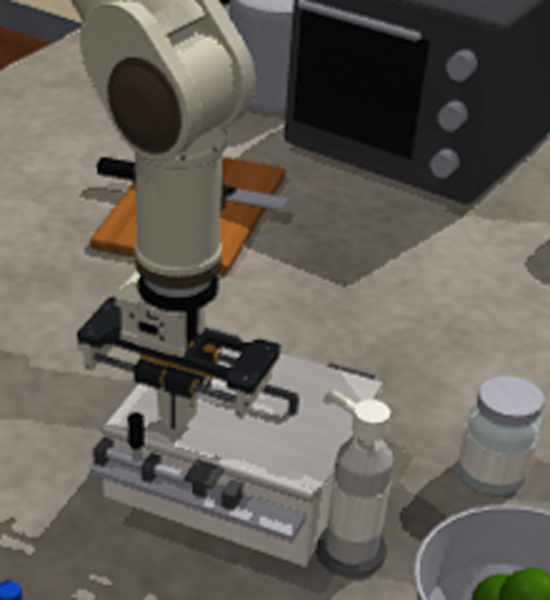

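The lid is shut: the tip is at 0.0958 m against an outer face at about 0.096 m. Next is the bolt, pushing the knob at (136,430) along +x.

Run:
```python
from lid import *
p=np.array(manip.current_tool_pos())
manip.servo_line([p[0],p[1],.13],vel=.08); manip.servo_line([p[0],p[1],.2],vel=.2)
snap("scene","s12",(260,170,460,290),4)
manip.servo_line(tub(-.14,-.1208,.2),down(YAW),vel=.2)
manip.servo_line(tub(-.14,-.1208,.118),vel=.15); stat()
snap("scene","s13",(260,130,460,280),4)
ux=np.array([np.cos(YAW),np.sin(YAW),0]); F0=np.array(manip.current_force())@ux
x=-.14
while x<.02:
    x+=.005; manip.servo_line(tub(x,-.1208,.118),vel=.05); f=np.array(manip.current_force())@ux-F0; print(round(x,3),round((np.array(manip.current_tool_pos())-TO)@ux,4),round(f,2),end="; ")
    if abs(f)>14: break
stat(); snap("scene","s14",(260,130,460,280),4)
```

```text
t 68.57 tcp [ 0.3963 -0.0052  0.1182] F [-0.3094  0.3362  0.6734] gap 0.0002
-0.135 -0.1338 -0.25; -0.13 -0.1295 -0.6; -0.125 -0.1246 -0.84; -0.12 -0.1196 -0.09; -0.115 -0.1146 -0.3; -0.11 -0.1096 -0.27; -0.105 -0.1046 0.07; -0.1 -0.0996 -1.59; -0.095 -0.0946 -1.17; -0.09 -0.0898 -0.32; -0.085 -0.0847 -1.15; -0.08 -0.0795 -0.58; -0.075 -0.0744 -0.59; -0.07 -0.0694 0.07; -0.065 -0.0644 -0.51; -0.06 -0.0595 -0.78; -0.055 -0.0545 0.25; -0.05 -0.0495 -1.07; -0.045 -0.0474 -9.35; -0.04 -0.0472 -19.77; t 73.62 tcp [0.4868 0.0123 0.1169] F [-19.05    -2.8442  17.4407] gap 0.0002
```

View pics/s12.png

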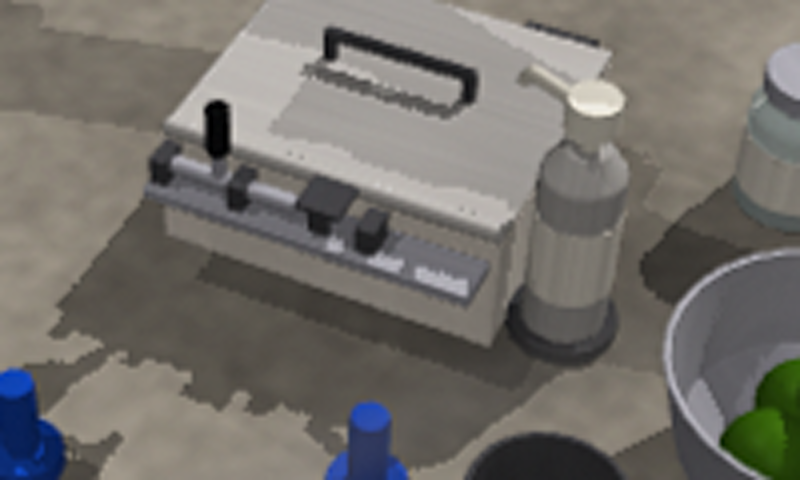

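View pics/s14.png

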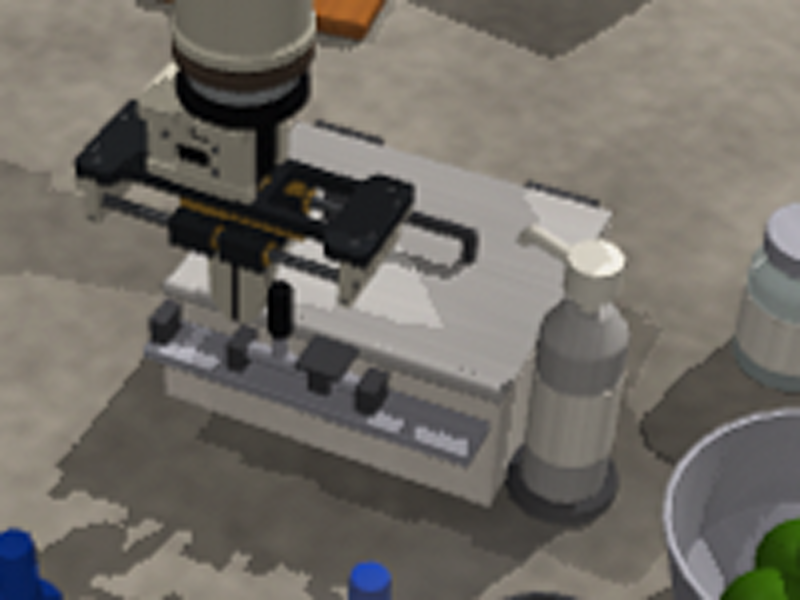

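Run:
```python
from lid import *
manip.servo_line(tub(-.075,-.1208,.118),vel=.08); stat(); manip.servo_line(tub(-.1,-.1208,.25),vel=.2)
manip.servo_line(tub(-.3,-.2,.3),vel=.25); stat()
snap("scene","s15",(280,130,480,280),4); snap("top","t15",(150,200,310,360),4)
```

```text
t 74.25 tcp [0.4605 0.0072 0.1184] F [ 1.2406 -0.3047 -0.197 ] gap 0.0006Traceback (most recent call last):
  File "<stdin>", line 3, in <module>
bench.PlanningError: the arm cannot follow that straight line within its joint ranges
```

Run:
```python
from lid import *
stat()
manip.servo_line([.5,-.2,.35],vel=.25); stat()
snap("scene","s15",(280,130,480,280),4); snap("top","t15",(150,200,310,360),4)
```

```text
t 75.08 tcp [0.4347 0.0024 0.2493] F [-1.0301 -0.4211 -0.08  ] gap 0.0004
t 76.17 tcp [ 0.4995 -0.1987  0.3488] F [-0.2547  0.0421  0.1878] gap 0.0002
```

View pics/s15.png

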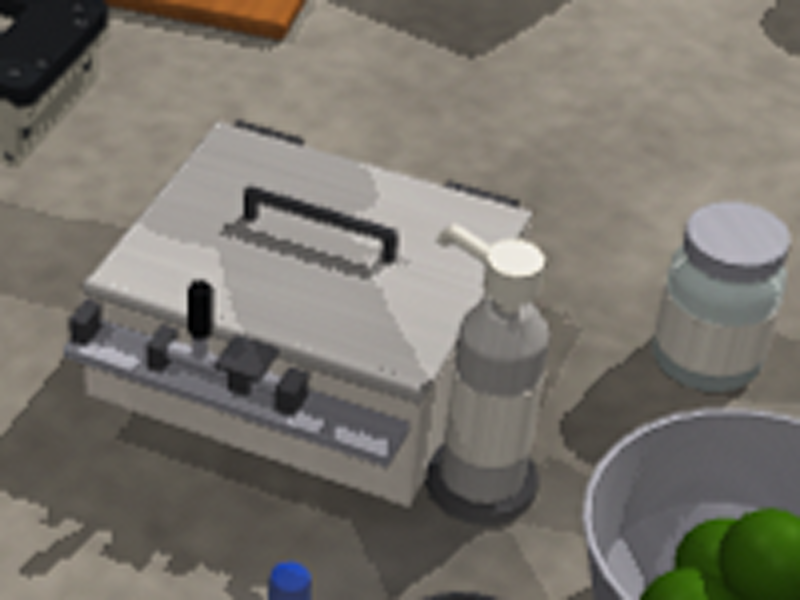

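View pics/t15.png

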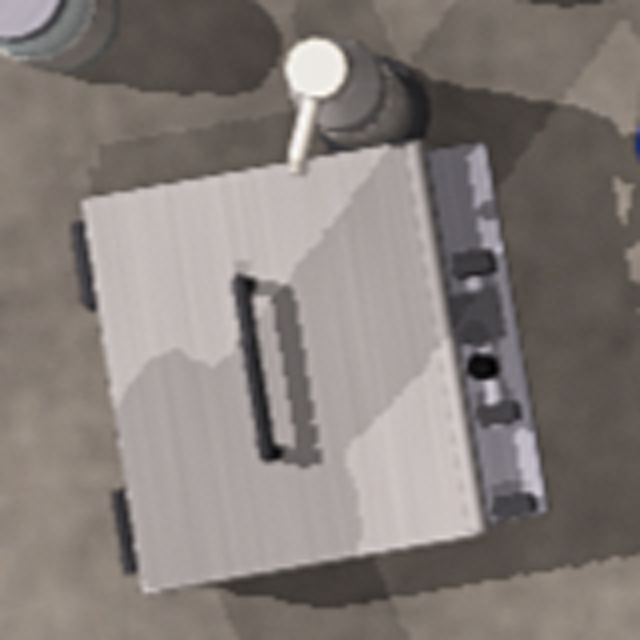

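Run:
```python
from h import *
c,s=np.cos(YAW),np.sin(YAW)
def loc(p): d=p-TO; return np.array([c*d[0]+s*d[1],-s*d[0]+c*d[1]])
k=back("top",150+482.5/4-.5,200+366.5/4-.5,.146); k0=back("top",100+521.5/3-.5,190+361.5/3-.5,.146); print(loc(k),loc(k0),loc(k)-loc(k0))
# tongue / staple
for p in((482,317),(474,262),(498,411),(514,503)): print(p,loc(back("top",150+(p[0]+.5)/4-.5,200+(p[1]+.5)/4-.5,.10)))
ks=back("scene",280+200/4,130+287/4,.146); print(loc(ks))
```

```text
[-0.0228 -0.1213] [-0.0659 -0.1214] [0.0431 0.0001]
(482, 317) [ 0.0074 -0.1208]
(474, 262) [ 0.0401 -0.1215]
(498, 411) [-0.0483 -0.121 ]
(514, 503) [-0.1026 -0.1213]
[-0.0204 -0.122 ]
```

Run:
```python
from lid import *
manip.servo_line(tub(-.09,-.1208,.25),down(YAW),vel=.25)
manip.servo_line(tub(-.09,-.1208,.130),vel=.15); stat()
ux=np.array([np.cos(YAW),np.sin(YAW),0])
x=-.065
while x<.02:
    x+=.004; manip.servo_line(tub(x,-.1208,.130),vel=.05); F=np.array(manip.current_force()); f=F@ux; print(round(x,3),round((np.array(manip.current_tool_pos())-TO)@ux,4),round(f,2),round(F[2],1))
    if abs(f)>30: break
snap("scene","s16",(280,130,480,280),4)
manip.servo_line(tub(-.09,-.1208,.130),vel=.1); manip.servo_line(tub(-.09,-.1208,.25),vel=.2); manip.servo_line([.5,-.2,.35],vel=.25); stat()
snap("scene","s17"); snap("top","t17"); snap("top","t17c",(150,200,310,360),4)
```

```text
t 78.30 tcp [0.4455 0.0037 0.1307] F [0.4875 0.631  0.1642] gap 0.0002
-0.061 -0.0613 0.04 -0.7
-0.057 -0.0568 -1.01 0.2
-0.053 -0.0527 0.4 -0.0
-0.049 -0.0487 -0.64 -0.4
-0.045 -0.0466 -4.48 3.4
-0.041 -0.046 -14.97 13.5
-0.037 -0.0456 -25.61 25.0
-0.033 -0.0452 -35.8 36.5
t 83.38 tcp [ 0.4995 -0.1987  0.3488] F [ 1.0328  0.1834 -0.2764] gap 0.0005
```

View pics/s16.png

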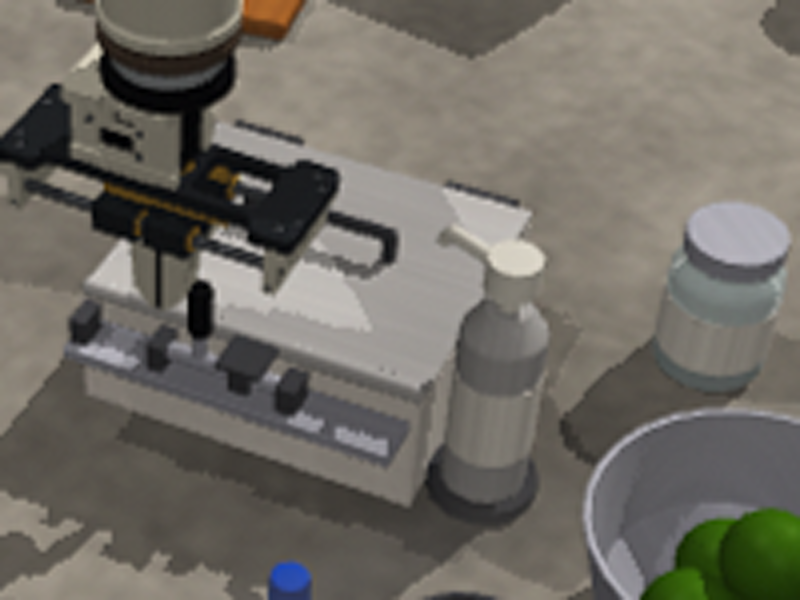

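View pics/t17c.png

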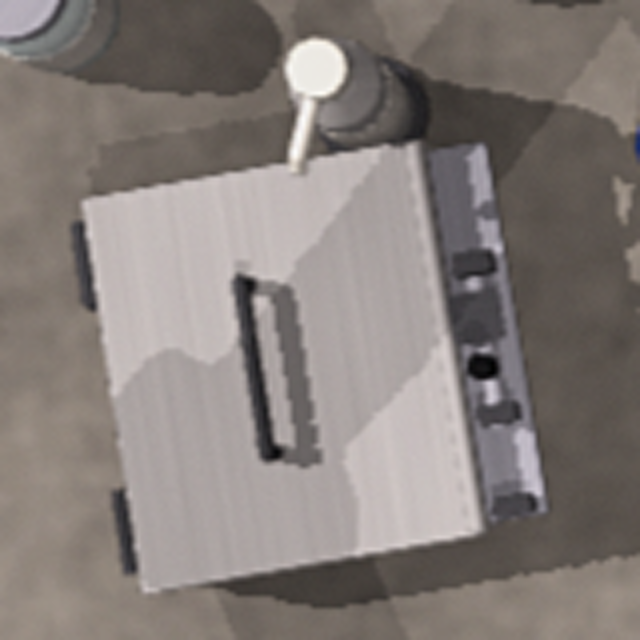

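View pics/s17.png

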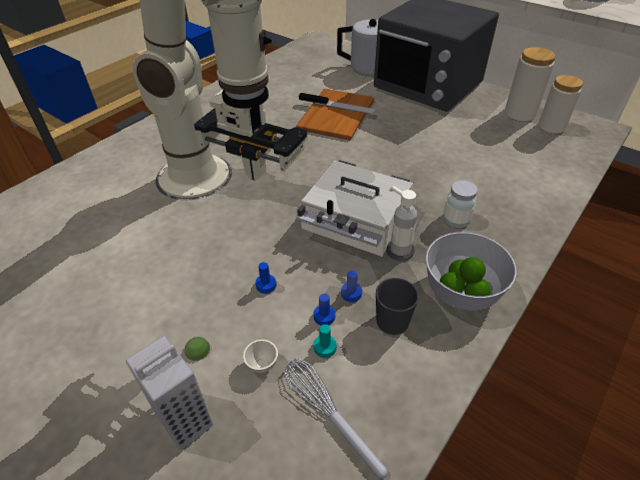

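View pics/t17.png

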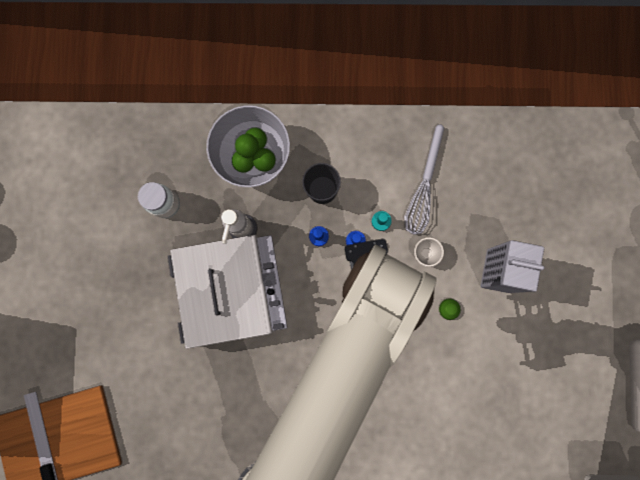

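The knob stayed put under 36 N at a second push height, so the bolt is at its end stop. The rod shows beyond the tongue and into the staple, the lid is flat, and the bystanders are where they were. Handing in.

```bash
python3 -c "
from h import *
stat(); manip.hand_in()"
```

```text
t 83.53 tcp [ 0.4998 -0.1984  0.3493] F [-0.1241  0.1764  0.534 ] gap 0.0006
the job is handed in; nothing more can be done
```

The job is done and handed in at 83.5 s. As far as my checks show, every step worked, in the order you asked.

- **Stamps:** Four were present, two round and two square. All four were standing in the tub in the last picture before the lid closed. I left the blue and turquoise lookalikes alone.
- **Cap:** I pressed it to a hard stop at 0.182 m, a full 10 mm. The next picture showed it back up.
- **Lid:** It is shut flat, with the fingertip stopping at 0.096 m. That press peaked at 41.6 N at the fingertips, more than I intended. The 40 N limit is for the arm and the gripper's body, so I don't expect it to count.
- **Bolt:** The knob travelled about 43 mm to a hard stop and did not move under a second push of about 36 N at a different height. If it started at 12 mm, that is fully home. The camera shows the rod past the tongue and into the staple, but I had no direct joint reading to confirm it.
- **Everything else:** The other things on the counter look unmoved, and the arm ended clear of everything.

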